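# Close the two-part casting mould after putting its setting block away

### The arm

A 6-joint arm with a two-finger parallel gripper is mounted at the origin on the work surface. World frame = base frame: x ahead of the robot, y to its left, z up, the work surface at z = 0. Lengths are in m, angles in rad, forces in N, time in s.
With the tool pointing down it reaches from about 0.35 to 0.95 m from the base axis. Payload 17.4 kg.
Tool frame: the origin (TCP) lies between the finger pads; the fingertips stand 11 mm ahead of it and the grasp point (between the pads) lies 8 mm behind it (bot.tip_reach is the distance from the TCP to the fingertips, in m); y points along the fingers, z is the direction in which the jaws open and shut, and the axes are right-handed (so a half turn about y gives the same grasp; the last joint's range is limited). The gripper opens to 93 mm and grips with 3 to 60 N. Pads are 15 mm wide; open, the fingers measure 128 mm over their backs; the gripper's body (75 mm by 188 mm) begins 65 mm behind the grasp point.
Start: joints at [-1.385, 0.116, 1.442, -0, 1.584, -0.038], TCP at [0.15, -0.658, 0.23] pointing down, gripper open.
Joint ranges: [-2.83, 2.83], [-0.83, 2.19], [0.07, 2.5], [-1.14, 4.28], [0.01, 3], [-2.97, 2.97]. Speed limits (rad/s): [1.89, 1.89, 2.22, 3.14, 3.14, 3.14].

### API

Orientations are given as a rotation vector (axis times angle).
In Python, from plant import bot gives the robot as it stands.
- The arm moves only by the tool play_rows, never from a script. Its argument "moves" is a list of rows, each an object with "offset": the shift along the tool's x, y, z in cm, a list of three; "spin": the turn about the tool's y in rad. A call has 1 to 5 rows; each row shifts and turns the commanded pose from where the row before left it, along the tool's axes as they then stand; what a row does not reach is not made up. A row lasts 1/8 s, in which the tool goes at most 62.5 mm and 10.7 degrees, less where a joint would pass 70% of its speed; a pose out of reach is approached as far as the arm can. A call with a gripper value outside its range is refused whole. "jaw" is the opening in per cent of the stroke, from 0 (shut) to 100 (fully open), set as the call begins (left out, the last holds). The fingers move at their own pace and stop on an object; "newtons" is the grip in N (left out, the last holds). Time passes only in rows, so rows that do not move let the fingers close. It gives the time, the measured TCP pose, the force and the opening at its end, in the units of the state.
- bot.get_obs(): the state, without advancing time (a new reading comes with each control period).
- bot.grab_frame(name): name is "scene" or "top"; returns a dict with "pixels" (384x512x3 uint8, red, green, blue), "fx", "fy", "cx", "cy" (pixels), "world_from_camera" (4x4, takes a point from camera to world coordinates). Camera axes: x right, y down, z forward; pixel columns grow to the right and rows downward; lengths in m; the calibration is good to about 2 mm. A picture is of the moment at which its call begins. There is no depth.
- bot.sign_off(): hands the job in, once; it reports no verdict.
The state is a dict: "time_s": time; "q": joint angles; "qvel": joint speeds; "effort": joint torques, N m; "eef_pos": TCP position; "ee_rot": TCP orientation; "contact_force": force on the tool from outside, world axes, zero at the start; "wrist_torque": the same for the moment, N m; "width": opening from 0.0 (shut) to 1.0 (fully open).
Only numpy, scipy, OpenCV 4.12 (cv2) and the standard library are available. Lean on these libraries where they do the work, as an engineer would, in place of code of your own. Each camera call takes 0.05 s, during which the arm holds its last target. There are 200 camera calls.

### The job

Take the setting block off the spring plate of the casting mould's lower half and stand it fully home in its own slot of the rack (marked with the same two dots), then let it go. Lift the mould's upper half by its grip, fit its two holes over the dowels of the lower half (either way round) and press it down against the spring until the two faces meet flush. Finish while still holding it pressed shut, without letting go, and leave the other things where they are.

Things in the scene. Friction and masses are not known exactly. Their poses are not given: they have to be found in the camera images.
- lower_half: lower mould half, aluminium, fixed on the bench: flange 170 x 100 x 10 mm, block 130 (x) x 80 (y) mm, its upper face 40 mm above the bench. Two steel dowels, 8 mm diameter, stand on that face at x = -50 and +50, y = 0 and rise 24 mm above it, the last 6 mm tapered to 3 mm. Origin: centre of the underside, on the bench; z up.
- spring_plate (a joint): spring plate, 56 x 40 mm, in the middle of the lower half's face. 0 m = up, its top 8 mm above the face (48 mm above the bench); 0.008 = pressed flush. The spring gives 6 N up and 12 N flush: the upper half alone (about 3 N) rests on it with an 8 mm gap and needs about 10 N more, held, to stay shut.
- upper_half: loose upper mould half, aluminium, right way up on the bench: plate 130 (x) x 80 (y) x 18 mm, two chamfered through holes of 10.5 mm diameter at x = -50 and +50, y = 0; in the middle a grip block 50 (x) x 20 (y) mm from 18 to 63 mm height, to be gripped across y. About 0.32 kg. Origin: centre of underside, z up. Shut, it lies 40 mm above lower_half's origin; fits either way round.
- setting_block: steel setting block 50 (x) x 24 (y) x 50 (z) mm, about 0.16 kg, two black dots on its top; at the start it stands on the spring plate. Origin: centre of the underside; x along its length, z up. Grip it across y, in its upper part. Fits its slot either way round.
- slot_two: the setting block's own slot: white holder 64 (x) x 70 (y) x 18 mm, two black dots on its upper face at y = -27 mm, fixed in any of the rack's three places, underside 6 mm above the bench. Slot 54.5 (x) x 28.5 (y) mm, open at the top, chamfered, 12 mm deep: floor 6 mm and mouth 18 mm above the origin (centre of its underside), x along the slot.
- slot_one: a narrower slot with one dot in the same rack, empty: like slot_two, but its slot is 20.5 mm wide. Not for this block.
- slot_three: a wider slot with three dots in the same rack: like slot_two, but 36.5 mm wide and occupied by the wide block. The three holders stand in a row along their x, 66 mm from centre to centre, on a steel strip 6 mm thick.
- wide_block: another setting block, 50 x 32 x 50 mm with three dots, standing in slot_three. Leave it alone. Origin: centre of the underside.
- beaker: empty glass beaker, 68 mm diameter, 90 mm high, beyond the mould. Leave it alone. Origin: centre of the underside.
- well_plate: white well plate 86 x 128 x 14 mm, beyond the mould. Leave it alone. Origin: centre of the underside.
- slide_box: black slide box with a clear lid, 82 x 122 x 54 mm, beyond the rack. Leave it alone. Origin: centre of the underside.
There are look-alikes about, which are no part of the job. Leave any orange or yellow look-alike of the setting_block alone. Leave any yellow look-alike of the upper_half alone.

How it is judged:
By the outcome, as a careful person would: the job done as asked, in the order asked, and still so for the second after the job is handed in, while the arm keeps its last pose, push and grip.
It also fails if it takes over 67 s, if anything falls off the work surface, if the arm or the gripper's body presses on something with over 40 N, if the wrist force passes 120 N, or if a joint passes its speed limit or range.

## Working session

There is one attempt and no reset: what is moved stays moved. The work goes in short steps, Python scripts to look and compute and a tool call to move; the robot and the scene stay as the last step left them, time stands still between calls to the robot, and variables do not carry over. Pictures are saved under pics/ and viewed, about 8 in all and at most 12, crops included, and the job is handed in when it is done.

Besides the shell and the picture viewer there is one more tool, called after "Request:" by a JSON object that holds its "method" and its "body", one argument or row to a line. play_rows: Moves the arm, as the interface text tells. Its arguments: {"type":"object","properties":{"moves":{"type":"array","items":{"type":"object","properties":{"offset":{"type":"array","items":{"type":"number"}},"spin":{"type":"number"}}}},"jaw":{"type":"number"},"newtons":{"type":"number"}},"required":["moves"]}

```bash
mkdir -p pics; cat > h.py <<'E'
import numpy as np,cv2
from scipy.spatial.transform import Rotation as R
from plant import bot
def grab(n,name):
    f=bot.grab_frame(n); cv2.imwrite(f'pics/{name}.png',f['pixels'][:,:,::-1]); np.savez(f'pics/{name}.npz',**f); return f
def load(name): return np.load(f'pics/{name}.npz')
def ray(f,u,v,z):
    T=f['world_from_camera']; d=T[:3,:3]@[(u-f['cx'])/f['fx'],(v-f['cy'])/f['fy'],1]; o=T[:3,3]
    return (o+d*(z-o[2])/d[2]).round(4)
def proj(f,p):
    T=f['world_from_camera']; c=T[:3,:3].T@(np.array(p)-T[:3,3]); return (np.array([c[0]/c[2]*f['fx']+f['cx'],c[1]/c[2]*f['fy']+f['cy']])).round(1)
def crop(f,u0,v0,w,h,s,name):
    cv2.imwrite(f'pics/{name}.png',cv2.resize(np.ascontiguousarray(f['pixels'][v0:v0+h,u0:u0+w,::-1]),None,fx=s,fy=s,interpolation=cv2.INTER_CUBIC))
E
python3 - <<'E'
from h import *
a=grab('top','t0');b=grab('scene','s0')
cv2.imwrite('pics/both.png',cv2.resize(np.vstack([a['pixels'],b['pixels']])[:,:,::-1],None,fx=.78,fy=.78))
for f in(a,b):print(f['fx'],f['cx'],f['cy'],f['world_from_camera'].round(3).tolist())
o=bot.get_obs();print({k:np.round(o[k],4) for k in('time_s','eef_pos','ee_rot','contact_force','width')});print(R.from_rotvec(o['ee_rot']).as_matrix().round(3))
E
```

```text
470.0826146450513 259.709866738973 187.51039356359433 [[-0.019, -0.998, 0.052, 0.536], [-1.0, 0.019, 0.001, -0.1], [-0.002, -0.052, -0.999, 1.404], [0.0, 0.0, 0.0, 1.0]]
461.64143077217017 253.70634119090292 184.71569405523834 [[0.421, 0.576, -0.701, 1.619], [0.907, -0.253, 0.337, -0.56], [0.016, -0.777, -0.629, 0.985], [0.0, 0.0, 0.0, 1.0]]
{'time_s': np.float64(0.1), 'eef_pos': array([ 0.1498, -0.658 ,  0.229 ]), 'ee_rot': array([-0.2364,  2.1042, -2.1019]), 'contact_force': array([-0.1608,  0.494 , -0.0048]), 'width': np.float64(1.001)}
[[-0.975 -0.     0.222]
 [-0.222  0.001 -0.975]
 [-0.    -1.    -0.001]]
```

View pics/t0.png

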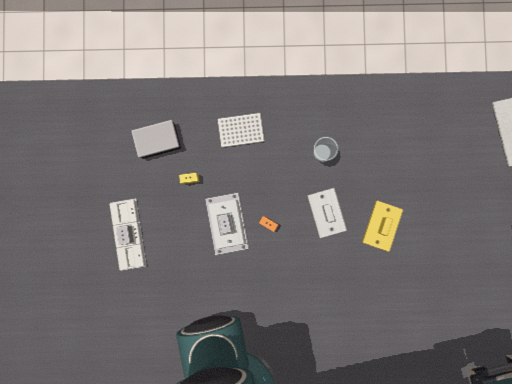

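View pics/s0.png

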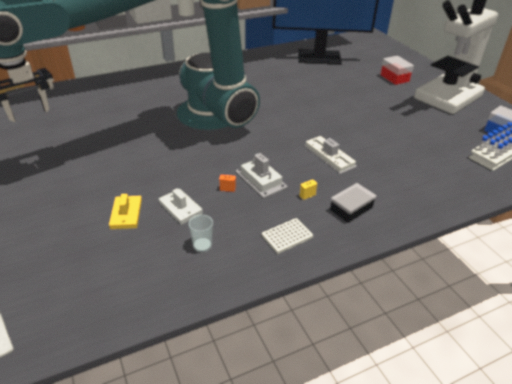

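Seen in the top view: the grey setting block on the mould (226,224); look-alikes are orange (269,224), yellow (189,178), and the wide block in the rack (123,234). The grey upper half is at (327,213), and its yellow look-alike at (382,226). By the description I choose the grey ones. Next, one close crop to check.

```bash
python3 - <<'E'
from h import *
f=load('t0')
crop(f,100,185,155,95,5,'c1');crop(f,300,180,60,65,9,'c2')
E
```

```text
(no output)
```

View pics/c1.png

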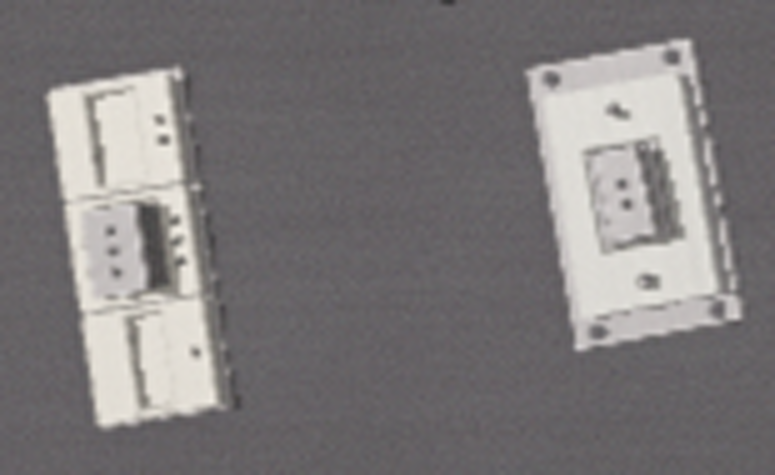

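View pics/c2.png

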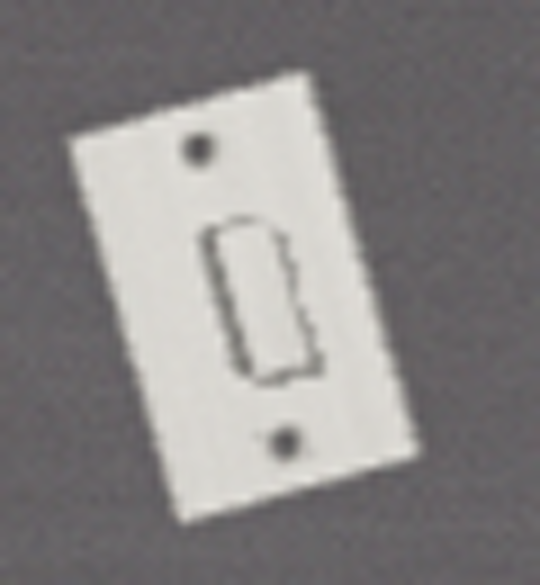

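The crops show a grey block with two dots (c1 621,184 and 627,204) on the mould. The two-dot slot is the empty far end of the rack, with dots at (160,120),(164,140), and the upper half is grey with its holes at c2 (198,149),(287,443). The choices hold. Now I fit poses from the corner readings.

```bash
cat >> h.py <<'E'
def fit(f,px,model):
    """px: pixels; model: local xyz (z world height). returns x,y,yaw, residual mm"""
    w=np.array([ray(f,*p,m[2])[:2] for p,m in zip(px,model)]); m=np.array(model)[:,:2]
    a=w-w.mean(0); b=m-m.mean(0)
    th=np.arctan2((b[:,0]*a[:,1]-b[:,1]*a[:,0]).sum(),(a*b).sum())
    c,s=np.cos(th),np.sin(th); Q=np.array([[c,-s],[s,c]])
    t=w.mean(0)-Q@m.mean(0); r=w-(m@Q.T+t)
    return t.round(4),round(float(th),4),(r*1000).round(1).tolist()
E
python3 - <<'E'
from h import *
f=load('t0')
C=lambda L:[(100+(x+.5)/5-.5,185+(y+.5)/5-.5) for x,y in L]
D=lambda L:[(300+(x+.5)/9-.5,180+(y+.5)/9-.5) for x,y in L]
# image up = +x world, left = +y ; local x taken along +x world
rect=lambda a,b,z:[(a,b,z),(a,-b,z),(-a,b,z),(-a,-b,z)]
print('low flange',fit(f,C([(527,70),(690,40),(578,350),(742,318)]),rect(.085,.05,.01)))
print('dowels',fit(f,C([(617,110),(648,281)]),[(.05,0,.052),(-.05,0,.052)]))
print('block dots c',[ray(f,*p,.098) for p in C([(621,184),(627,204)])])
print('block top',fit(f,C([(585,150),(634,142),(603,250),(653,242)]),rect(.025,.012,.098)))
print('rack',fit(f,C([(47,92),(180,68),(98,427),(230,405)]),rect(.098,.035,.024)))
print('slot2 dots',[ray(f,*p,.024) for p in C([(160,120),(164,140)])])
print('upper',fit(f,D([(68,140),(308,72),(182,522),(420,453)]),rect(.065,.04,.018)))
print('upper holes',fit(f,D([(198,149),(287,443)]),[(.05,0,.018),(-.05,0,.018)]))
# automatic rectangles
g=cv2.cvtColor(f['pixels'],cv2.COLOR_RGB2GRAY)
for n,(u,v,w,h),z in(('upper',(300,180,60,65),.018),('rack',(100,190,55,85),.024)):
    s=cv2.resize(g[v:v+h,u:u+w],None,fx=8,fy=8,interpolation=cv2.INTER_CUBIC); m=(s>150).astype(np.uint8)
    c=max(cv2.findContours(m,0,1)[0],key=cv2.contourArea); b=cv2.boxPoints(cv2.minAreaRect(c))
    P=np.array([ray(f,u+(x+.5)/8-.5,v+(y+.5)/8-.5,z)for x,y in b]); print(n,P.mean(0).round(4),np.diff(P,axis=0).round(4)[:, :2].tolist())
E
```

```text
low flange (array([0.5039, 0.0023]), 0.1678, [[-0.9, -1.0], [-1.6, 0.6], [1.1, -0.6], [1.3, 1.1]])
dowels (array([5.042e-01, 2.000e-04]), 0.1647, [[-0.3, -0.0], [0.3, 0.0]])
block dots c [array([0.5116, 0.0031, 0.098 ]), array([ 5.005e-01, -1.000e-04,  9.800e-02])]
block top (array([0.505 , 0.0044]), 0.1629, [[3.0, 2.5], [3.0, -1.2], [-3.0, 1.4], [-3.0, -2.7]])
rack (array([0.4786, 0.2917]), 0.1461, [[0.0, 4.6], [2.4, -4.4], [-1.8, 3.8], [-0.7, -4.0]])
slot2 dots [array([0.5528, 0.2788, 0.024 ]), array([0.5411, 0.2765, 0.024 ])]
upper (array([ 0.5306, -0.2938]), 0.2615, [[-0.3, 1.0], [-0.1, -1.0], [0.0, 0.5], [0.4, -0.5]])
upper holes (array([ 0.5307, -0.2932]), 0.268, [[0.0, 0.0], [-0.0, -0.0]])
upper [ 0.5307 -0.2934  0.018 ] [[0.0219, -0.0802], [-0.1279, -0.0339], [-0.0217, 0.0799]]
rack [0.4789 0.292  0.024 ] [[0.0103, -0.0799], [-0.201, -0.0287], [-0.0102, 0.0793]]
```

```bash
cat >> h.py <<'E'
def go(x,y,z,yaw):
    o=bot.get_obs(); M=R.from_rotvec(o['ee_rot']).as_matrix(); p=o['eef_pos']
    cur=np.arctan2(M[0,2],-M[1,2]); s=(cur-yaw+np.pi/2)%np.pi-np.pi/2
    N=M@R.from_rotvec([0,s,0]).as_matrix(); d=N.T@(np.array([x,y,z])-p)*100
    print('t',round(float(o['time_s']),2),'pos',p.round(4),'yaw',round(float(cur),4),'tilt',M[:,1].round(3),'F',np.round(o['contact_force'],1),'w',round(float(o['width'])*93,1),'q',np.round(o['q'],2))
    print('spin',round(float(s),3),'then cm',d.round(2),'rows',round(float(np.linalg.norm(d)/6.25),1))
E
python3 -c "
from h import *
go(.506,.0015,.15,.165)"
```

```text
t 0.1 pos [ 0.1498 -0.658   0.229 ] yaw 0.2238 tilt [-0.     0.001 -1.   ] F [-0.2  0.5 -0. ] w 93.1 q [-1.38  0.12  1.44 -0.    1.58 -0.04]
spin 0.059 then cm [-45.97   7.96 -59.19] rows 12.1
```

Request:
{"method": "play_rows", "body": {
  "moves": [
    {"offset": [0,0,0],"spin": 0.059},
    {"offset": [-3.8,0,-4.9],"spin": 0},
    {"offset": [-3.8,0,-4.9],"spin": 0},
    {"offset": [-3.8,0,-4.9],"spin": 0},
    {"offset": [-3.8,0,-4.9],"spin": 0}
  ],
  "jaw": 65,
  "newtons": 30
}}

```text
time_s: 0.72
eef_pos: [0.2681, -0.438, 0.2293]
ee_rot: [-0.176, 2.136, -2.135]
contact_force: [0.5, -0.1, -0.1]
width: 0.655
```

Request:
{"method": "play_rows", "body": {
  "moves": [
    {"offset": [-3.8,0,-4.9],"spin": 0},
    {"offset": [-3.8,0,-4.9],"spin": 0},
    {"offset": [-3.8,0,-4.9],"spin": 0},
    {"offset": [-3.8,0,-4.9],"spin": 0},
    {"offset": [-3.8,0,-4.9],"spin": 0}
  ]
}}

```text
time_s: 1.35
eef_pos: [0.4152, -0.1651, 0.2297]
ee_rot: [-0.176, 2.135, -2.136]
contact_force: [0.0, -1.1, -0.3]
width: 0.651
```

Request:
{"method": "play_rows", "body": {
  "moves": [
    {"offset": [-3.8,0,-4.9],"spin": 0},
    {"offset": [-3.8,2,-4.9],"spin": 0},
    {"offset": [0,3,0],"spin": 0},
    {"offset": [0,0,0],"spin": 0}
  ]
}}

```text
time_s: 1.85
eef_pos: [0.4716, -0.0594, 0.1784]
ee_rot: [-0.182, 2.137, -2.135]
contact_force: [0.0, -0.3, -0.1]
width: 0.654
```

```bash
python3 -c "
from h import *
go(.506,.0015,.15,.165)"
```

```text
t 1.85 pos [ 0.4716 -0.0594  0.1784] yaw 0.1662 tilt [-0.004  0.001 -1.   ] F [ 0.  -0.3 -0.1] w 60.9 q [-0.18 -0.31  1.92 -0.    1.54  1.23]
spin 0.001 then cm [-4.4   2.83 -5.44] rows 1.2
```

Request:
{"method": "play_rows", "body": {
  "moves": [
    {"offset": [-2.2,0,-2.7],"spin": 0},
    {"offset": [-2.2,0,-2.7],"spin": 0},
    {"offset": [0,2.0,0],"spin": 0},
    {"offset": [0,0,0],"spin": 0}
  ]
}}

```text
time_s: 2.35
eef_pos: [0.5063, -0.0004, 0.1595]
ee_rot: [-0.178, 2.137, -2.137]
contact_force: [-0.0, 0.4, 0.7]
width: 0.647
```

```bash
python3 -c "
from h import *
go(.506,.0015,.08,.165)
f=grab('scene','s1');crop(f,205,100,110,100,7,'s1c')
for p in [(.506,.0015,.098),(.506,.0015,.048),bot.get_obs()['eef_pos']-[0,0,.011]]: u=proj(f,p);print(u,(u-[205,100])*7)"
```

```text
t 2.35 pos [ 5.063e-01 -4.000e-04  1.595e-01] yaw 0.1641 tilt [-0.002 -0.    -1.   ] F [-0.   0.4  0.7] w 60.2 q [-0.05 -0.23  1.89 -0.    1.49  1.36]
spin -0.001 then cm [-0.02  7.95 -0.19] rows 1.3
[261.4 156.5] [394.8 395.5]
[261.  168.5] [392.  479.5]
[261.3 143.8] [394.1 306.6]
```

View pics/s1c.png

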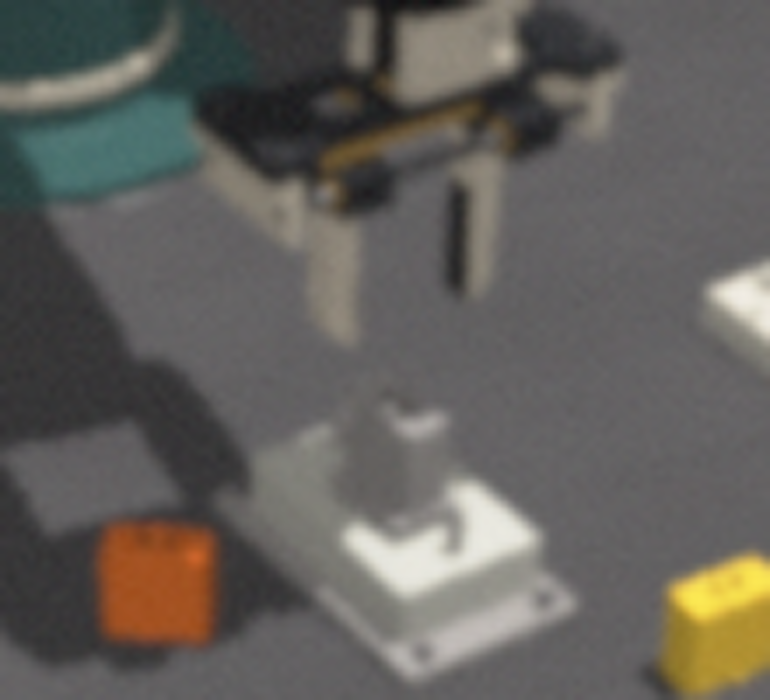

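The scene crop shows the open fingers (335,345)/(475,297) straddling the grey block (393,400), as predicted. I go down.

Request:
{"method": "play_rows", "body": {
  "moves": [
    {"offset": [0,4.0,-0.2],"spin": 0},
    {"offset": [0,4.0,0],"spin": 0},
    {"offset": [0,0,0],"spin": 0},
    {"offset": [0,0,0],"spin": 0}
  ]
}}

```text
time_s: 2.9
eef_pos: [0.5074, 0.0018, 0.0826]
ee_rot: [-0.174, 2.135, -2.135]
contact_force: [-1.0, 0.5, 0.6]
width: 0.649
```

Request:
{"method": "play_rows", "body": {
  "moves": [
    {"offset": [0,0,0],"spin": 0},
    {"offset": [0,0,0],"spin": 0},
    {"offset": [0,0,0],"spin": 0},
    {"offset": [0,0,0],"spin": 0},
    {"offset": [0,0,0],"spin": 0}
  ],
  "jaw": 0,
  "newtons": 30
}}

```text
time_s: 3.52
eef_pos: [0.5068, 0.0023, 0.0806]
ee_rot: [-0.176, 2.135, -2.135]
contact_force: [-0.7, -0.9, 2.2]
width: 0.253
```

```bash
python3 -c "
from h import *
go(.543,.305,.16,.148)"
```

```text
t 3.52 pos [0.5068 0.0023 0.0806] yaw 0.1649 tilt [ 0. -0. -1.] F [-0.7 -0.9  2.2] w 23.5 q [-0.05 -0.18  1.97 -0.    1.34  1.36]
spin 0.017 then cm [ -8.05  -7.94 -29.4 ] rows 5.0
```

Request:
{"method": "play_rows", "body": {
  "moves": [
    {"offset": [0,-4,0],"spin": 0},
    {"offset": [0,-4,0],"spin": 0.017},
    {"offset": [-1.6,0,-5.8],"spin": 0},
    {"offset": [-1.6,0,-5.8],"spin": 0},
    {"offset": [-1.6,0,-5.8],"spin": 0}
  ]
}}

```text
time_s: 4.15
eef_pos: [0.5284, 0.1834, 0.1603]
ee_rot: [-0.158, 2.145, -2.145]
contact_force: [0.8, -0.0, -1.1]
width: 0.255
```

Request:
{"method": "play_rows", "body": {
  "moves": [
    {"offset": [-1.6,0,-5.8],"spin": 0},
    {"offset": [-1.6,0,-5.8],"spin": 0},
    {"offset": [0,0,0],"spin": 0},
    {"offset": [0,0,0],"spin": 0}
  ]
}}

```text
time_s: 4.65
eef_pos: [0.5429, 0.3008, 0.1599]
ee_rot: [-0.161, 2.144, -2.145]
contact_force: [-0.4, -0.1, -1.9]
width: 0.257
```

```bash
python3 -c "
from h import *
go(.543,.305,.08,.148)
f=grab('scene','s2');g=load('s0')
a=g['pixels'][125:185,295:365];b=f['pixels'][125:185,295:365]
cv2.imwrite('pics/s2c.png',cv2.resize(np.vstack([a,b])[:,:,::-1],None,fx=5,fy=5,interpolation=cv2.INTER_CUBIC))
t=load('t0');crop(t,105,195,40,45,13,'t0slot')"
```

```text
t 4.65 pos [0.5429 0.3008 0.1599] yaw 0.1484 tilt [-0.001 -0.001 -1.   ] F [-0.4 -0.1 -1.9] w 23.9 q [ 0.46  0.03  1.65 -0.    1.47  1.89]
spin 0.0 then cm [-0.08  7.98 -0.42] rows 1.3
```

View pics/s2c.png

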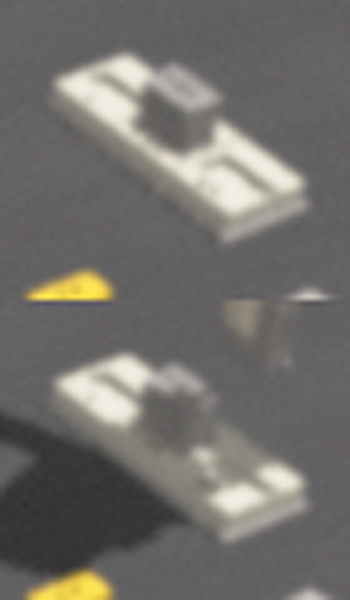

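View pics/t0slot.png

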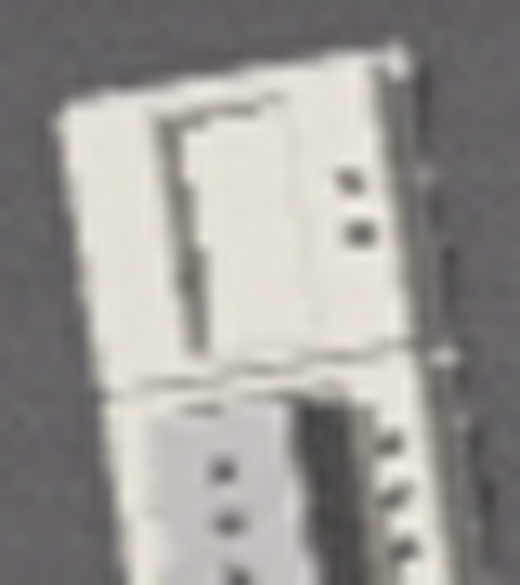

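t0slot shows the two-dot holder with corners (62,115),(378,62),(105,392),(415,342), dots (348,180),(360,235), and mouth corners near (160,118),(288,97),(195,360),(322,342). In s2c the rack is in the gripper's shadow and the held block is above the frame.

```bash
python3 - <<'E'
from h import *
f=load('t0');C=lambda L:[(105+(x+.5)/13-.5,195+(y+.5)/13-.5) for x,y in L]
rect=lambda a,b,z:[(a,b,z),(a,-b,z),(-a,b,z),(-a,-b,z)]
print(fit(f,C([(62,115),(378,62),(105,392),(415,342)]),rect(.032,.035,.024)))
print(fit(f,C([(160,118),(288,97),(195,360),(322,342)]),rect(.0273,.0143,.024)))
print(fit(f,C([(62,115),(378,62),(105,392),(415,342),(160,118),(288,97),(195,360),(322,342)]),rect(.032,.035,.024)+rect(.0273,.0143,.024)))
d=C([(348,180),(360,235)]);m=(ray(f,*d[0],.024)+ray(f,*d[1],.024))/2;print(m+.027*np.array([-.147,.989,0]))
g=grab('scene','s3');g2=grab('top','t3');crop(g,305,80,60,80,8,'s3c')
p=bot.get_obs()['eef_pos']
# predicted block bottom/top corners in scene crop for reference
for P in ((.025,.012),(.025,-.012),(-.025,.012),(-.025,-.012)):
    c,s=np.cos(.148),np.sin(.148);q=[p[0]+c*P[0]-s*P[1],p[1]+s*P[0]+c*P[1]]
    print([((proj(g,q+[p[2]+h])-[305,80])*8).round() for h in(-.0326,.0174)])
E
```

```text
(array([0.5432, 0.3041]), 0.1414, [[-0.6, 0.9], [0.2, -1.2], [0.2, 0.4], [0.2, -0.2]])
(array([0.5429, 0.3038]), 0.1363, [[0.3, 0.4], [0.6, -0.2], [-0.3, 0.1], [-0.7, -0.3]])
(array([0.543, 0.304]), 0.1399, [[-0.5, 1.1], [0.4, -1.0], [0.3, 0.5], [0.5, -0.1], [0.2, 0.1], [0.4, -0.4], [-0.4, 0.1], [-0.9, -0.3]])
[0.543281 0.305053 0.024   ]
[array([378., 458.]), array([397., 357.])]
[array([337., 474.]), array([354., 373.])]
[array([300., 404.]), array([316., 304.])]
[array([258., 420.]), array([274., 320.])]
```

View pics/s3c.png

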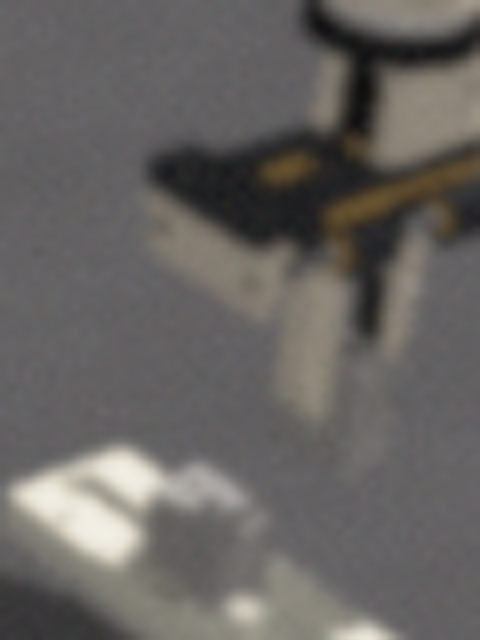

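The held block's lower near edge (345–385, 455–480) lies where the model predicts, so it is centred in the grip. I go down to just above the mouth.

Request:
{"method": "play_rows", "body": {
  "moves": [
    {"offset": [0,3,-0.37],"spin": 0.006},
    {"offset": [0,3.5,0],"spin": 0},
    {"offset": [0,2.5,0],"spin": 0},
    {"offset": [0,0,0],"spin": 0},
    {"offset": [0,0,0],"spin": 0}
  ]
}}

```text
time_s: 5.42
eef_pos: [0.5432, 0.3043, 0.072]
ee_rot: [-0.15, 2.148, -2.147]
contact_force: [0.7, 1.3, -0.7]
width: 0.253
```

```bash
python3 -c "
from h import *
go(.543,.3045,.0446,.142)"
```

```text
t 5.42 pos [0.5432 0.3043 0.072 ] yaw 0.1411 tilt [ 0.001  0.001 -1.   ] F [ 0.7  1.3 -0.7] w 23.6 q [ 0.47  0.09  1.73 -0.    1.32  1.9 ]
spin -0.001 then cm [ 0.02  2.74 -0.02] rows 0.4
```

Request:
{"method": "play_rows", "body": {
  "moves": [
    {"offset": [0,1.2,0],"spin": 0},
    {"offset": [0,0.4,0],"spin": 0},
    {"offset": [0,0.3,0],"spin": 0},
    {"offset": [0,0,0],"spin": 0}
  ]
}}

```text
time_s: 5.92
eef_pos: [0.5425, 0.3046, 0.0513]
ee_rot: [-0.153, 2.148, -2.148]
contact_force: [0.8, -0.2, -1.4]
width: 0.255
```

Request:
{"method": "play_rows", "body": {
  "moves": [
    {"offset": [0,0.4,0],"spin": 0},
    {"offset": [0,0.2,0],"spin": 0},
    {"offset": [0,0.1,0],"spin": 0},
    {"offset": [0,0,0],"spin": 0},
    {"offset": [0,0,0],"spin": 0}
  ]
}}

```text
time_s: 6.55
eef_pos: [0.5426, 0.3046, 0.0447]
ee_rot: [-0.152, 2.148, -2.148]
contact_force: [-2.4, -1.0, 1.7]
width: 0.258
```

Right at the seat height; a slight press to confirm the floor, then release.

Request:
{"method": "play_rows", "body": {
  "moves": [
    {"offset": [0,0.1,0],"spin": 0},
    {"offset": [0,0.1,0],"spin": 0},
    {"offset": [0,0,0],"spin": 0}
  ]
}}

```text
time_s: 6.92
eef_pos: [0.5428, 0.3047, 0.0446]
ee_rot: [-0.152, 2.148, -2.147]
contact_force: [-13.1, -6.4, 21.9]
width: 0.255
```

Request:
{"method": "play_rows", "body": {
  "moves": [
    {"offset": [0,-0.2,0],"spin": 0},
    {"offset": [0,0,0],"spin": 0}
  ]
}}

```text
time_s: 7.18
eef_pos: [0.5428, 0.3047, 0.0446]
ee_rot: [-0.152, 2.148, -2.147]
contact_force: [-1.6, -0.9, 3.2]
width: 0.26
```

Request:
{"method": "play_rows", "body": {
  "moves": [
    {"offset": [0,0,0],"spin": 0},
    {"offset": [0,0,0],"spin": 0},
    {"offset": [0,0,0],"spin": 0},
    {"offset": [0,0,0],"spin": 0}
  ],
  "jaw": 60
}}

```text
time_s: 7.68
eef_pos: [0.5426, 0.3046, 0.0444]
ee_rot: [-0.153, 2.148, -2.148]
contact_force: [-0.0, -0.9, -0.4]
width: 0.588
```

Request:
{"method": "play_rows", "body": {
  "moves": [
    {"offset": [0,-4,0],"spin": 0},
    {"offset": [0,-5,0],"spin": 0},
    {"offset": [0,-5,0],"spin": 0},
    {"offset": [0,-2,5.5],"spin": 0},
    {"offset": [0,0,6],"spin": 0}
  ]
}}

```text
time_s: 8.3
eef_pos: [0.5594, 0.1901, 0.2067]
ee_rot: [-0.151, 2.146, -2.145]
contact_force: [1.0, 0.4, -0.4]
width: 0.602
```

Request:
{"method": "play_rows", "body": {
  "moves": [
    {"offset": [0,0,6],"spin": 0},
    {"offset": [0,0,6],"spin": 0},
    {"offset": [0,0,6],"spin": 0},
    {"offset": [0,0,6],"spin": 0},
    {"offset": [0,0,0],"spin": 0}
  ]
}}

```text
time_s: 8.93
eef_pos: [0.5928, -0.0502, 0.2042]
ee_rot: [-0.149, 2.15, -2.151]
contact_force: [-0.6, -0.5, -0.4]
width: 0.601
```

```bash
python3 - <<'E'
from h import *
go(.5307,-.2934,.15,.265)
t=grab('top','t4');s=grab('scene','s4')
A=cv2.resize(t['pixels'][195:240,105:145],None,fx=8,fy=8,interpolation=cv2.INTER_CUBIC)
B=cv2.resize(s['pixels'][125:185,295:365],(420,360),interpolation=cv2.INTER_CUBIC)
cv2.imwrite('pics/c4.png',np.hstack([A,B])[:,:,::-1])
E
```

```text
t 8.93 pos [ 0.5928 -0.0502  0.2042] yaw 0.1376 tilt [-0. -0. -1.] F [-0.6 -0.5 -0.4] w 55.9 q [-0.13 -0.05  1.65 -0.    1.54  1.31]
spin -0.127 then cm [12.36  5.43 21.84] rows 4.1
```

View pics/c4.png

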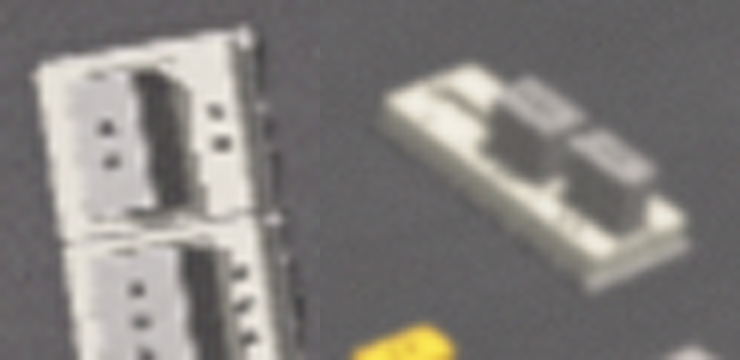

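c4 shows the block standing in the two-dot slot (dots 107,128 / 111,162), upright and level with the wide block. Now the upper half.

Request:
{"method": "play_rows", "body": {
  "moves": [
    {"offset": [0,0,0],"spin": -0.127},
    {"offset": [3,0,5.4],"spin": 0},
    {"offset": [3.1,0,5.4],"spin": 0},
    {"offset": [3.1,1,5.5],"spin": 0},
    {"offset": [3.1,1,5.5],"spin": 0}
  ]
}}

```text
time_s: 9.65
eef_pos: [0.5327, -0.2871, 0.1851]
ee_rot: [-0.282, 2.076, -2.077]
contact_force: [0.2, 0.5, -0.2]
width: 0.602
```

Request:
{"method": "play_rows", "body": {
  "moves": [
    {"offset": [0,3,0],"spin": 0},
    {"offset": [0,0,0],"spin": 0}
  ]
}}

```text
time_s: 9.9
eef_pos: [0.5323, -0.2856, 0.1529]
ee_rot: [-0.284, 2.081, -2.076]
contact_force: [0.1, 0.2, -0.6]
width: 0.599
```

```bash
python3 -c "
from h import *
go(.5307,-.2934,.037,.265)"
```

```text
t 9.9 pos [ 0.5323 -0.2856  0.1529] yaw 0.2694 tilt [-0.003  0.002 -1.   ] F [ 0.1  0.2 -0.6] w 55.7 q [-0.53 -0.    1.69  0.    1.46  0.77]
spin 0.004 then cm [ 0.33 11.59  0.74] rows 1.9
```

Request:
{"method": "play_rows", "body": {
  "moves": [
    {"offset": [0.3,4,0.75],"spin": 0.003},
    {"offset": [0,5,0],"spin": 0},
    {"offset": [0,2.5,0],"spin": 0},
    {"offset": [0,0,0],"spin": 0},
    {"offset": [0,0,0],"spin": 0}
  ]
}}

```text
time_s: 10.52
eef_pos: [0.5331, -0.2946, 0.0422]
ee_rot: [-0.277, 2.076, -2.079]
contact_force: [0.0, 0.4, 0.7]
width: 0.599
```

```bash
python3 -c "
from h import *
go(.5307,-.2934,.037,.265)"
```

```text
t 10.53 pos [ 0.5331 -0.2946  0.0422] yaw 0.267 tilt [ 0.002 -0.001 -1.   ] F [0.  0.4 0.7] w 55.7 q [-0.55  0.09  1.79  0.    1.27  0.76]
spin 0.002 then cm [ 0.2   0.52 -0.18] rows 0.1
```

Request:
{"method": "play_rows", "body": {
  "moves": [
    {"offset": [0.2,0.5,-0.18],"spin": 0.002},
    {"offset": [0,0,0],"spin": 0}
  ]
}}

```text
time_s: 10.78
eef_pos: [0.5295, -0.2936, 0.0354]
ee_rot: [-0.276, 2.08, -2.081]
contact_force: [-0.8, 0.8, -0.7]
width: 0.601
```

Request:
{"method": "play_rows", "body": {
  "moves": [
    {"offset": [0,0,0],"spin": 0},
    {"offset": [0,0,0],"spin": 0},
    {"offset": [0,0,0],"spin": 0},
    {"offset": [0,0,0],"spin": 0},
    {"offset": [0,0,0],"spin": 0}
  ],
  "jaw": 0,
  "newtons": 55
}}

```text
time_s: 11.4
eef_pos: [0.5295, -0.2939, 0.035]
ee_rot: [-0.276, 2.08, -2.081]
contact_force: [0.2, -1.7, -0.5]
width: 0.209
```

```bash
python3 -c "
from h import *
go(.5307,-.2934,.037,.265)"
```

```text
t 11.4 pos [ 0.5295 -0.2939  0.035 ] yaw 0.2637 tilt [ 0. -0. -1.] F [ 0.2 -1.7 -0.5] w 19.4 q [-0.55  0.09  1.8  -0.    1.26  0.76]
spin -0.001 then cm [-0.13 -0.2  -0.02] rows 0.0
```

```bash
python3 - <<'E'
from h import *
t=grab('top','t5');s=grab('scene','s5')
crop_=lambda f,u,v,w,h:cv2.resize(f['pixels'][v:v+h,u:u+w],(w*8,h*8),interpolation=cv2.INTER_CUBIC)
A=crop_(t,202,190,48,68);B=crop_(s,235,145,52,68)
cv2.imwrite('pics/c5.png',np.hstack([A,B])[:,:,::-1])
for z in(.04,.064):
  c,sn=np.cos(.165),np.sin(.165)
  for d in(.05,-.05):
    p=[.504+c*d,.001+sn*d,z];print(z,d,(proj(t,p)-[202,190])*8+3.5,(proj(s,p)-[235,145])*8+[387.5,3.5])
E
```

```text
0.04 0.05 [171.5 136.3] [661.1 265.9]
0.04 -0.05 [221.1 409.1] [525.1 145.9]
0.064 0.05 [166.7 135.5] [662.7 219.5]
0.064 -0.05 [217.1 413.1] [525.9 101.1]
```

View pics/c5.png

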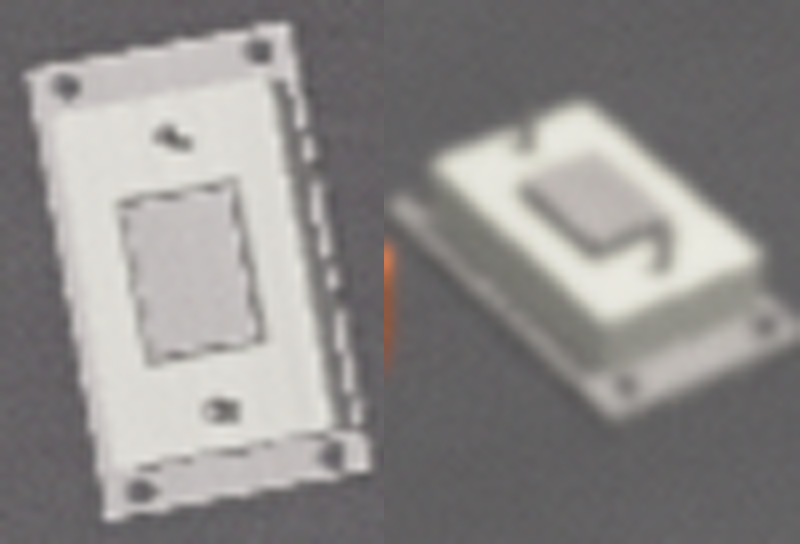

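c5 shows the lower half clear: plate corners (118,202),(238,180),(150,365),(265,342), dowels (172,136),(220,410), screws (68,85),(260,50),(140,490),(333,457). In the scene view the face corners are (432,160),(583,98),(605,318),(765,255). All fits are done with these.

```bash
python3 - <<'E'
from h import *
t=load('t5');s=load('s5')
C=lambda L:[(202+(x+.5)/8-.5,190+(y+.5)/8-.5) for x,y in L]
S=lambda L:[(235+(x-384+.5)/8-.5,145+(y+.5)/8-.5) for x,y in L]
rect=lambda a,b,z:[(a,b,z),(a,-b,z),(-a,b,z),(-a,-b,z)]
print('plate',fit(t,C([(118,202),(238,180),(150,365),(265,342)]),rect(.028,.02,.048)))
print('face',fit(t,C([(52,108),(270,80),(105,470),(335,430)]),rect(.065,.04,.04)))
print('flange',fit(t,C([(25,73),(290,22),(105,520),(370,468)]),rect(.085,.05,.01)))
print('screws',fit(t,C([(68,85),(260,50),(140,490),(333,457)]),rect(.076,.037,.01)))
print('dowels',fit(t,C([(170,136),(219,410)]),[(.05,0,.052),(-.05,0,.052)]))
# scene: corners (432,160)=(-x,-y),(583,98)=(-x,+y),(605,318)=(+x,-y),(765,255)=(+x,+y)
print('scene face',fit(s,S([(432,160),(583,98),(605,318),(765,255)]),[(-.065,-.04,.04),(-.065,.04,.04),(.065,-.04,.04),(.065,.04,.04)]))
print('scene dowel base',fit(s,S([(660,268),(523,148)]),[(.05,0,.04),(-.05,0,.04)]))
# slot in scene vs known-true robot coords (block seated at .5426,.3046)
E
```

```text
plate (array([0.5043, 0.0018]), 0.1661, [[1.4, 2.1], [1.9, -1.7], [-2.0, 0.8], [-1.2, -1.2]])
face (array([0.5044, 0.0032]), 0.1443, [[1.5, 0.4], [-1.4, 0.3], [-0.7, 1.7], [0.6, -2.4]])
flange (array([0.5042, 0.0029]), 0.1649, [[-1.5, -0.5], [-1.0, -0.4], [0.9, 0.1], [1.6, 0.7]])
screws (array([0.5042, 0.0019]), 0.1605, [[0.2, -0.8], [-0.1, 1.0], [0.5, -1.0], [-0.6, 0.8]])
dowels (array([0.5042, 0.0009]), 0.1614, [[-0.2, -0.0], [0.2, 0.0]])
scene face (array([0.505, 0.002]), 0.1622, [[0.5, -0.2], [-1.9, 0.0], [-0.4, -0.1], [1.8, 0.3]])
scene dowel base (array([ 5.05e-01, -2.00e-04]), 0.1689, [[0.3, 0.0], [-0.3, -0.0]])
```

Request:
{"method": "play_rows", "body": {
  "moves": [
    {"offset": [0,-3,0],"spin": 0},
    {"offset": [0,-4.5,0],"spin": 0},
    {"offset": [0,-4.5,0],"spin": 0.1},
    {"offset": [0,0,0],"spin": 0},
    {"offset": [0,0,0],"spin": 0}
  ]
}}

```text
time_s: 12.12
eef_pos: [0.5291, -0.2935, 0.1536]
ee_rot: [-0.178, 2.137, -2.135]
contact_force: [-0.0, 0.1, -2.4]
width: 0.215
```

```bash
python3 -c "
from h import *
go(.503,.0016,.15,.1635)"
```

```text
t 12.12 pos [ 0.5291 -0.2935  0.1536] yaw 0.1648 tilt [-0.001  0.001 -1.   ] F [-0.   0.1 -2.4] w 20.0 q [-0.55 -0.    1.69  0.    1.46  0.86]
spin 0.001 then cm [ -2.23   0.39 -29.54] rows 4.7
```

Request:
{"method": "play_rows", "body": {
  "moves": [
    {"offset": [-0.4,0,-5.9],"spin": 0},
    {"offset": [-0.45,0,-5.9],"spin": 0},
    {"offset": [-0.45,0,-5.9],"spin": 0},
    {"offset": [-0.45,0,-5.9],"spin": 0},
    {"offset": [-0.45,0,-5.9],"spin": 0}
  ]
}}

```text
time_s: 12.75
eef_pos: [0.5019, 0.0027, 0.153]
ee_rot: [-0.179, 2.137, -2.136]
contact_force: [0.6, -0.8, -3.4]
width: 0.213
```

Request:
{"method": "play_rows", "body": {
  "moves": [
    {"offset": [0,1,0],"spin": 0},
    {"offset": [0,0,0],"spin": 0},
    {"offset": [0,0,0],"spin": 0}
  ]
}}

```text
time_s: 13.12
eef_pos: [0.503, -0.0001, 0.1443]
ee_rot: [-0.176, 2.137, -2.137]
contact_force: [0.2, 0.8, -2.1]
width: 0.214
```

```bash
python3 - <<'E'
from h import *
go(.503,.0016,.118,.1635)
s=grab('scene','s6');t=grab('top','t6')
B=lambda f,u,v,w,h,k:cv2.resize(f['pixels'][v:v+h,u:u+w],(w*k,h*k),interpolation=cv2.INTER_CUBIC)
cv2.imwrite('pics/c6.png',np.hstack([B(s,225,95,70,80,7)])[:,:,::-1])
E
```

```text
t 13.12 pos [ 5.030e-01 -1.000e-04  1.443e-01] yaw 0.1627 tilt [-0.001 -0.    -1.   ] F [ 0.2  0.8 -2.1] w 19.9 q [-0.05 -0.23  1.91 -0.    1.46  1.36]
spin -0.001 then cm [-0.03  2.63 -0.17] rows 0.4
```

View pics/c6.png

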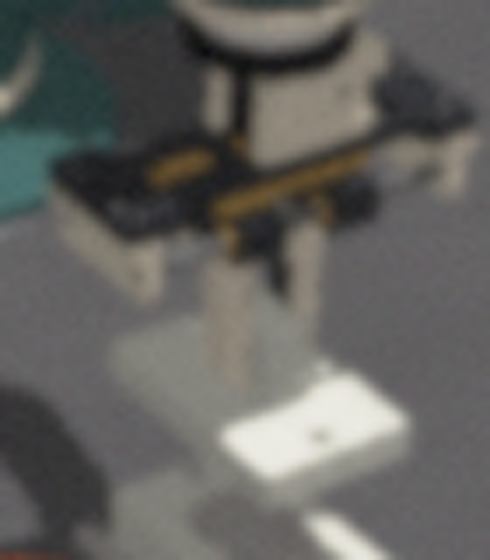

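c6 shows the upper half held level above the mould, hole at (319,435), near plate edge corners (268,477),(408,420).

```bash
python3 - <<'E'
from h import *
s=load('s6')
S=lambda x,y:(225+(x+.5)/7-.5,95+(y+.5)/7-.5)
for q in((319,435),(268,477),(408,420)):
    w=ray(s,*S(*q),.1273); d=w[:2]-[.503,-.0001]; c,n=np.cos(.163),np.sin(.163)
    print(w,'local',(d@[c,n]).round(4),(d@[-n,c]).round(4))
E
```

```text
[0.5552 0.0081 0.1273] local 0.0528 -0.0004
[ 0.5751 -0.0274  0.1273] local 0.0667 -0.0386
[0.561  0.051  0.1273] local 0.0655 0.041
```

Request:
{"method": "play_rows", "body": {
  "moves": [
    {"offset": [-0.03,1.4,-0.17],"spin": 0},
    {"offset": [0,1.0,0],"spin": 0},
    {"offset": [0,0,0],"spin": 0},
    {"offset": [0,0,0],"spin": 0}
  ]
}}

```text
time_s: 13.72
eef_pos: [0.5032, 0.0026, 0.121]
ee_rot: [-0.175, 2.136, -2.136]
contact_force: [0.2, -0.3, -3.4]
width: 0.212
```

```bash
python3 -c "
from h import *
go(.503,.0016,.1,.1635)"
```

```text
t 13.72 pos [0.5032 0.0026 0.121 ] yaw 0.1639 tilt [ 0.  0. -1.] F [ 0.2 -0.3 -3.4] w 19.7 q [-0.05 -0.22  1.94  0.    1.42  1.36]
spin 0.0 then cm [0.03 2.1  0.1 ] rows 0.3
```

Request:
{"method": "play_rows", "body": {
  "moves": [
    {"offset": [0.03,1.0,0.08],"spin": 0},
    {"offset": [0,1.0,0],"spin": 0},
    {"offset": [0,0.4,0],"spin": 0},
    {"offset": [0,0.3,0],"spin": 0},
    {"offset": [0,0,0],"spin": 0}
  ]
}}

```text
time_s: 14.35
eef_pos: [0.503, 0.0017, 0.0939]
ee_rot: [-0.175, 2.136, -2.136]
contact_force: [0.1, -0.0, -2.6]
width: 0.212
```

Request:
{"method": "play_rows", "body": {
  "moves": [
    {"offset": [0,0.3,0],"spin": 0},
    {"offset": [0,0.3,0],"spin": 0},
    {"offset": [0,0.2,0],"spin": 0},
    {"offset": [0,0,0],"spin": 0}
  ]
}}

```text
time_s: 14.85
eef_pos: [0.5034, 0.0014, 0.0861]
ee_rot: [-0.174, 2.134, -2.136]
contact_force: [4.8, -5.0, -2.4]
width: 0.214
```

Request:
{"method": "play_rows", "body": {
  "moves": [
    {"offset": [-0.04,0.2,0.06],"spin": 0},
    {"offset": [0,0.3,0],"spin": 0},
    {"offset": [0,0,0],"spin": 0},
    {"offset": [0,0,0],"spin": 0}
  ]
}}

```text
time_s: 15.35
eef_pos: [0.5035, 0.0012, 0.0811]
ee_rot: [-0.175, 2.136, -2.136]
contact_force: [2.0, -2.4, 2.3]
width: 0.211
```

```bash
python3 -c "
from h import *
go(.503,.0016,.075,.1635);print(bot.get_obs()['wrist_torque'])"
```

```text
t 15.35 pos [0.5035 0.0012 0.0811] yaw 0.1638 tilt [ 0. -0. -1.] F [ 2.  -2.4  2.3] w 19.6 q [-0.05 -0.18  1.98 -0.    1.35  1.36]
spin 0.0 then cm [ 0.04  0.61 -0.05] rows 0.1
[-0.50297239 -0.27477399  0.05597084]
```

Request:
{"method": "play_rows", "body": {
  "moves": [
    {"offset": [-0.01,0.3,0.01],"spin": 0},
    {"offset": [0,0.2,0],"spin": 0},
    {"offset": [0,0.1,0],"spin": 0},
    {"offset": [0,0,0],"spin": 0},
    {"offset": [0,0,0],"spin": 0}
  ]
}}

```text
time_s: 15.98
eef_pos: [0.5036, 0.0012, 0.0753]
ee_rot: [-0.175, 2.136, -2.136]
contact_force: [-1.3, -2.2, 7.1]
width: 0.211
```

Request:
{"method": "play_rows", "body": {
  "moves": [
    {"offset": [0,0.1,0],"spin": 0},
    {"offset": [0,0,0],"spin": 0},
    {"offset": [0,0,0],"spin": 0}
  ]
}}

```text
time_s: 16.35
eef_pos: [0.5037, 0.0012, 0.0749]
ee_rot: [-0.175, 2.136, -2.136]
contact_force: [-5.5, -1.0, 14.1]
width: 0.213
```

Request:
{"method": "play_rows", "body": {
  "moves": [
    {"offset": [0.02,0.1,0],"spin": 0},
    {"offset": [0,0,0],"spin": 0},
    {"offset": [0,0,0],"spin": 0},
    {"offset": [0,0,0],"spin": 0}
  ]
}}

```text
time_s: 16.85
eef_pos: [0.5037, 0.0012, 0.0749]
ee_rot: [-0.174, 2.136, -2.135]
contact_force: [-10.0, -2.0, 24.8]
width: 0.209
```

```bash
python3 - <<'E'
from h import *
go(.503,.0016,.075,.1635)
s=grab('scene','s7');crop(s,225,95,130,90,6,'c7')
E
```

```text
t 16.85 pos [0.5037 0.0012 0.0749] yaw 0.1639 tilt [ 0.001  0.    -1.   ] F [-10.   -2.   24.8] w 19.5 q [-0.05 -0.18  1.98  0.    1.33  1.36]
spin 0.0 then cm [ 0.06 -0.01 -0.05] rows 0.0
```

View pics/c7.png

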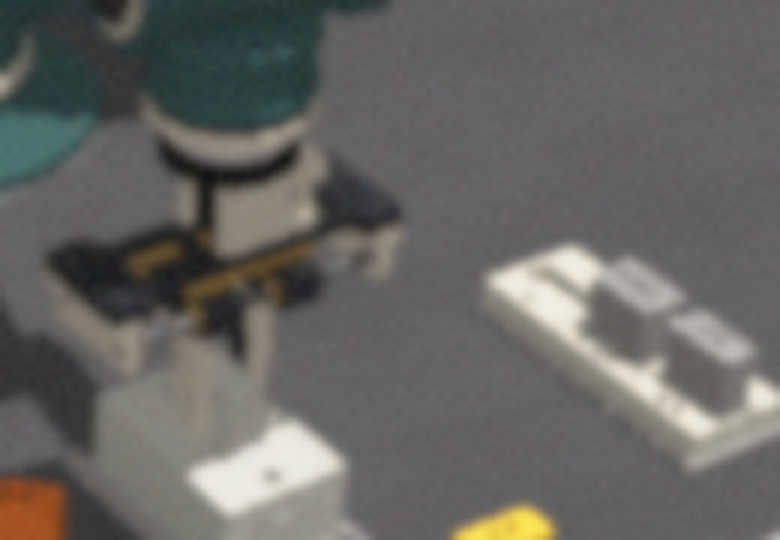

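c7 shows the mould shut with no gap at its edge (345,465), the dowel showing in the hole (272,473), and both blocks in the rack. I hand it in.

```bash
python3 -c "
from h import *
print(bot.sign_off())"
```

```text
the job is handed in; nothing more can be done
None
```

The job is done and handed in at about 17 s on the robot's clock, with the gripper still holding the mould shut.

- **Setting block:** it stands in the two-dot slot and has been let go. It met the slot floor at the expected height (TCP at 44.6 mm) under about 22 N. The pictures afterwards show it upright and level with the wide block.
- **Upper half:** it went over both dowels and was pressed down until it stopped hard at TCP height 74.9 mm. That is 39.9 mm above where I gripped it on the bench, against 40 mm when shut. The last reading was 24.8 N up on the tool (about 10 N needed), tool vertical, and the final picture shows no gap.
- **Readings that disagreed:**
  - A sideways force of about 10 N stayed on the tool at the end, so a dowel is probably bearing slightly on its hole.
  - The camera fits of the lower half differed by 1–3 mm. I used a middle value and corrected by feel.
- **Other things:** I touched none of the look-alikes or other things on purpose. The final picture shows only the rack, the wide block and parts of the orange and yellow blocks. I did not check the beaker, well plate, slide box or yellow upper half again.

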